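# Slide the sample tray over the hatch sill and dock it

## Robot

A 6-joint arm with a two-finger parallel gripper is mounted at the origin on the work surface. World frame = base frame: x ahead of the robot, y to its left, z up, the work surface at z = 0. Lengths are in mm, angles in rad, forces in N, time in s.
With the tool pointing down it reaches from about 350 to 925 mm from the base axis. Payload 6.4 kg.
Tool frame: the origin (TCP) lies at the very end of the fingers, on their centre line; the grasp point (between the pads) lies 19 mm behind it; z points along the fingers, y is the direction in which the jaws open and shut (so a half turn about z gives the same grasp; the last joint's range is limited). The gripper opens to 94 mm and grips with 3 to 60 N. Pads are 16 mm wide; open, the fingers measure 119 mm over their backs; the gripper's body (75 mm by 177 mm) begins 78 mm behind the grasp point.
Start: joints at [1.119, 0.245, 1.558, -0, 1.339, -0.174], TCP at [178.253, 625.092, 205.455] pointing down, gripper open.
Joint ranges: [-3.13, 3.13], [-1.02, 2.26], [0.13, 2.54], [-0.95, 4.09], [0.21, 2.88], [-2.74, 2.74]. Speed limits (rad/s): [2.57, 2.57, 3.14, 3.14, 3.14, 3.14].

## Interface

Orientations are given as a 3x3 rotation matrix whose columns are the frame's x, y, z axes.
In Python, from workcell import manip gives the robot as it stands. The module is installed in compiled form; this text tells all that it offers.
- The arm moves only by the tool play_rows, never from a script. Its argument "targets" is a list that holds one entry, the list of rows, each a list of 6 numbers: the shift along the tool's x, y, z in mm, then the turn, a rotation vector about the tool's x, y, z in degrees. In form: [[[dx, dy, dz, rx, ry, rz], ...]]. A call has 1 to 5 rows; each row is the pose to reach, as a shift and turn from the pose commanded when the call began, along the tool's axes at that moment; what a row does not reach only later rows make up. A row lasts 1/10 s, in which the tool goes at most 50 mm and 8.59 degrees, less where a joint would pass 70% of its speed; a pose out of reach is approached as far as the arm can. A call with a gripper value outside its range is refused whole. "gripper" is the opening, from -1 (shut) to 1 (fully open), set as the call begins (left out, the last holds). The fingers move at their own pace and stop on an object; "newtons" is the grip in N (left out, the last holds). Time passes only in rows, so rows that repeat a pose let the fingers close. It gives the time, the measured TCP pose, the force and the opening at its end, in the units of the state.
- manip.state(): the state, without advancing time (a new reading comes with each control period).
- manip.get_image(name): name is "side" or "top"; returns a dict with "frame" (480x640x3 uint8, red, green, blue), "fx", "fy", "cx", "cy" (pixels), "k1" (the pictures are not rectified: a ray, as slopes to the right and down, at radius r is drawn at 1 + k1 r^2 times it, then the intrinsics apply), "xyz" and "orientation" of the camera in the world. Camera axes: x right, y down, z forward; pixel columns grow to the right and rows downward; lengths in mm; the calibration is good to about 2 mm. A picture is of the moment at which its call begins. There is no depth.
- manip.job_done(): hands the job in, once; it reports no verdict.
The state is a dict: "time": time; "joint_positions": joint angles; "joint_vel": joint speeds; "joint_torque": joint torques, N m; "tool_pos": TCP position; "orientation": TCP orientation; "force": force on the tool from outside, world axes, zero at the start; "moment": the same for the moment, N m; "width": finger opening in mm.
Only numpy, scipy, OpenCV 4.12 (cv2) and the standard library are available. Lean on these libraries where they do the work, as an engineer would, in place of code of your own. Each camera call takes 0.05 s, during which the arm holds its last target. There are 200 camera calls.

## Task

Slide the loaded sample tray, blue end first, from the bench up over the raised sill of the pass-through hatch and on along the deck until the yellow catch springs up behind it and holds it against the bumper. Slide it, do not carry it: let the deck bear it as it crosses the step, do not knock or press it hard on the sill or deck, and do not ram the bumper. Keep all three pots standing on the tray, leave the other things on the bench alone, and let go at the end.

Things in the scene. Friction and masses are not known exactly. Their poses are not given: they have to be found in the camera images.
- tray_grip (a point): Point in the tray's grey upright handle, mid-width, 40 mm above the tray's underside. Handle: at the tray's middle, 14 mm thick along x, 40 mm long along y, top 58 mm above the underside; finger room fore and aft. x points to the tray's blue end (nose), y across, z up. The tray starts flat on the bench (z = 0).
- tray_nose (a point): Middle of the tray's lower front edge (blue end), 80 mm ahead of the handle; axes as tray_grip. The tray is white plastic, 160 mm long (x), 120 mm wide (y), floor 6 mm thick, rim 18 mm high, flat underside, 0.3 to 0.5 kg plus pots.
- tray_rear (a point): Middle of the tray's lower rear edge (white end), on the underside, 80 mm behind the handle; axes as tray_grip.
- hatch: Fixed low deck, 400 x 200 mm, top flat. Origin: on top of its square aluminium front edge (sill), mid-width; x along the deck into the hatch (the way the tray goes), y across, z up. Deck 7 to 11 mm above the bench: a tray slid level catches on it. Guide rails 14 mm high, 128 mm apart inside, run from x = 60 to 270 mm; from 20 to 60 mm they flare out.
- hatch_mid (a point): Point on the deck's top, mid-width, 200 mm in from the sill edge; axes as hatch. A blue docking frame (yellow catch, black bumper) is clamped on the deck, centred, in line, but somewhere else each time and NOT measured: with the tray held by the catch its handle is 179 to 224 mm in from the sill edge. Feel for it: sliding takes 1 to 8 N, the bumper adds 2.4 N at touch, then 0.6 N per mm.
- catch (a joint): Yellow sprung flap, 38 mm wide, 45 mm long, hinged on its sill side 55 to 100 mm in from the sill edge (not measured), rising inwards to a tip about 8 mm above the deck. 0 = up, about 0.2 rad = pressed flush by a tray riding over it (about 2 N). It springs up behind the tray's rear edge once that passes the tip; then the tray cannot slide back.
- bumper (a joint): Black sprung bumper at the far end of the docking frame, met by the tray's nose 4 to 24 mm above the deck. In m: 0 = free, grows as pushed in, hard end at 0.014; beyond 0.011 it is rammed. Its free face is 156 mm past the catch's tip: the catch springs up at about 0.005, and when let go the tray is pressed back on the catch with the bumper at about 0.004.
- pot0_mid (a point): Middle (half-way up) of the red-capped sample pot standing loose on the tray, front left corner: 30 mm across, 42 mm high, 50 g. z is up along the pot.
- pot1_mid (a point): Middle (half-way up) of the green-capped sample pot standing loose on the tray, front right corner: 30 mm across, 42 mm high, 50 g. z is up along the pot.
- pot2_mid (a point): Middle (half-way up) of the orange-capped sample pot standing loose on the tray, rear left corner: 30 mm across, 42 mm high, 50 g. z is up along the pot.
- rinse: Bystander: tall rinse bottle with blue cap, 64 mm across, 170 mm high. Origin at its underside.
- cup: Bystander: open white cup, 72 mm across, 80 mm high. Origin at its underside.
- spare_pot: Bystander: a fourth, yellow-capped pot standing on the bench, 30 mm across, 42 mm high. Origin at its underside.
- bowl: Bystander: white bowl, 120 mm across, 50 mm high. Origin at its underside.
- spatula: Bystander: spatula lying down, about 200 mm long. Origin at its underside.
- marker: Bystander: marker pen lying down, 14 mm thick, 120 mm long. Origin at its underside.
Not all that is in view belongs to the job. What is shaped like the part that bears pot2_mid but black or purple is not meant.

How it is judged:
By the outcome, as a careful person would: the job done as asked, in the order asked, and still so for the second after the job is handed in, with the robot touching nothing.
It also fails if it takes over 72 s, if anything falls off the work surface, if the arm or the gripper's body presses on something with over 40 N, if the wrist force passes 120 N, or if a joint passes its speed limit or range.

## Working session

There is one attempt and no reset: what is moved stays moved. The work goes in short steps, Python scripts to look and compute and a tool call to move; the robot and the scene stay as the last step left them, time stands still between calls to the robot, and variables do not carry over. Pictures are saved under pics/ and viewed, about 8 in all and at most 12, crops included, and the job is handed in when it is done.

Besides the shell and the picture viewer there is one more tool, called after ">>>" in YAML: its name, and indented under it one key for each argument. play_rows: Moves the arm, as the interface text tells. Its arguments: {"type":"object","properties":{"targets":{"type":"array"},"gripper":{"type":"number"},"newtons":{"type":"number"}},"required":["targets"]}

```bash
mkdir -p pics
cat > h.py <<'E'
import numpy as np, cv2
from workcell import manip
def grab(name,fn=None):
    im=manip.get_image(name)
    if fn: cv2.imwrite('pics/'+fn,im['frame'][:,:,::-1])
    return im
def K(im): return np.array([[im['fx'],0,im['cx']],[0,im['fy'],im['cy']],[0,0,1.]])
def ray(im,p):
    s=cv2.undistortPoints(np.array([[p]],float),K(im),np.array([im['k1'],0,0,0.]))[0,0]
    # k1 model in cv2: same radial form
    return np.asarray(im['orientation'])@np.array([s[0],s[1],1.])
def at_z(im,p,z):
    d=ray(im,p);c=np.asarray(im['xyz'],float);return c+d*(z-c[2])/d[2]
def proj(im,P):
    R=np.asarray(im['orientation']).T;t=-R@np.asarray(im['xyz'],float)
    return cv2.projectPoints(np.array(P,float).reshape(-1,3),cv2.Rodrigues(R)[0],t,K(im),np.array([im['k1'],0,0,0.]))[0].reshape(-1,2)
E
python3 - <<'E'
from h import *
for n in('top','side'):
    im=grab(n,n+'0.png');print({k:v for k,v in im.items() if k!='frame'})
print(manip.state())
E
```

```text
{'fx': 566.929098229555, 'fy': 566.929098229555, 'cx': 325.54622151051973, 'cy': 242.82227181705912, 'k1': -0.0034961682942686034, 'xyz': array([ 366.33904907,  -53.53053484, 1347.10551668]), 'orientation': array([[ 0.00724235, -0.98971384,  0.14287778],
       [-0.99986361, -0.00928804, -0.01365599],
       [ 0.01484258, -0.14275939, -0.98964613]])}
{'fx': 464.8478414572119, 'fy': 464.8478414572119, 'cx': 329.02751373806774, 'cy': 233.3336490773978, 'k1': -0.10557298891943806, 'xyz': array([ 248.07828594, -774.00344605,  649.37451784]), 'orientation': array([[ 0.9177075 , -0.23056911,  0.32349781],
       [-0.39704873, -0.55871282,  0.72814304],
       [ 0.01285509, -0.79666672, -0.60428212]])}
{'time': 0.1, 'joint_positions': array([ 1.11889638e+00,  2.45769003e-01,  1.55887965e+00,  1.49242607e-05,
        1.33873545e+00, -1.74105487e-01]), 'joint_vel': array([ 2.07076850e-03, -2.54479933e-03, -1.01258677e-03, -2.83430653e-04,
        1.01361425e-03, -7.85694832e-05]), 'joint_torque': array([-1.80096595e-04, -4.16914594e+01, -3.15524161e+01,  6.87096873e-02,
        3.09853954e-02, -7.24285451e-05]), 'tool_pos': array([178.0030783 , 624.58049711, 204.44642584]), 'orientation': array([[-9.61661541e-01,  2.74237942e-01, -7.95349948e-04],
       [ 2.74238903e-01,  9.61660256e-01, -1.60528286e-03],
       [ 3.24626967e-04, -1.76185468e-03, -9.99998395e-01]]), 'force': array([ 0.43584319,  0.19445625, -0.06626306]), 'moment': array([ 0.07246404, -0.0127289 , -0.0719091 ]), 'width': 93.79972885122818}
```

View pics/top0.png

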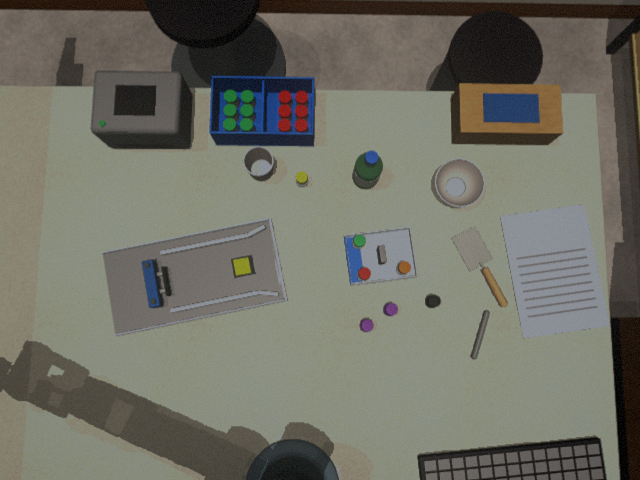

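View pics/side0.png

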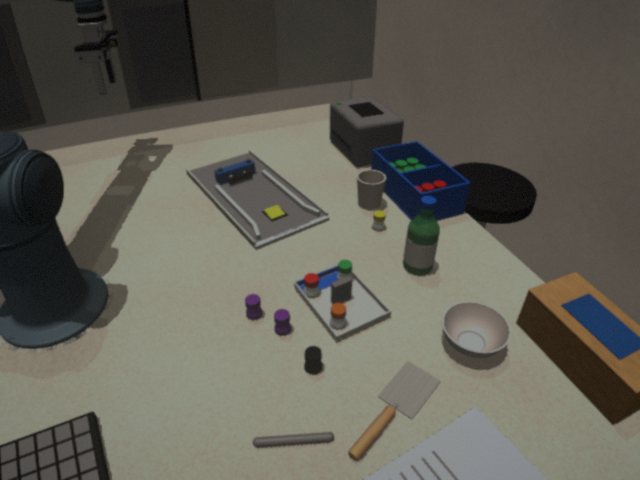

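The top view shows the tray at (380,256), blue end to the left: red pot at (364,273), green at (359,241), orange at (404,268). The hatch sill runs from (272,221) to (286,299), the catch is at (243,266) and the bumper at (163,281). The orange pot on the tray is pot2. The black one at (432,300) and the purple ones at (391,309) and (367,325) are decoys. I'll confirm this in one enlarged crop.

Run:
```python
from h import *
a=cv2.imread('pics/top0.png')[215:315,250:450];b=cv2.imread('pics/side0.png')[240:350,230:430]
a=cv2.resize(a,None,fx=4,fy=4,interpolation=cv2.INTER_CUBIC);b=cv2.resize(b[:50*2],None,fx=4,fy=4,interpolation=cv2.INTER_CUBIC)
o=cv2.resize(np.vstack([a,b]),(600,600)) if 0 else np.vstack([a[:300],b[40:340]])
cv2.imwrite('pics/c1.png',cv2.convertScaleAbs(o,alpha=1.5))
im=manip.get_image('top')
for n,p,z in[('sillR(top)',(272,221),9),('sillL',(286,299),9),('far1',(104,253),9),('far2',(117,333),9),('bump',(163,281),25),('catch c',(243,266),12),
 ('handle top',(382,254),58),('t_fl',(349,285),18),('t_fr',(345,236),18),('t_rr',(410,229),18),('t_rl',(415,277),18),('red',(364,273),48),('green',(359,241),48),('orange',(404,268),48)]:
    print(n,at_z(im,p,z).round(1))
```

```text
sillR(top) [611.1  56.6   9. ]
sillL [425.3  19.9   9. ]
far1 [530.3 452.1   9. ]
far2 [343.6 410.4   9. ]
bump [464.  305.5  25. ]
catch c [502.  122.5  12. ]
handle top [ 527.8 -201.1   58. ]
t_fl [ 458.8 -127.6   18. ]
t_fr [ 575.  -117.9   18. ]
t_rr [ 593.4 -272.9   18. ]
t_rl [ 478.9 -283.1   18. ]
red [ 484.6 -160.4   48. ]
green [ 558.9 -149.    48. ]
orange [ 496.9 -252.8   48. ]
```

View pics/c1.png

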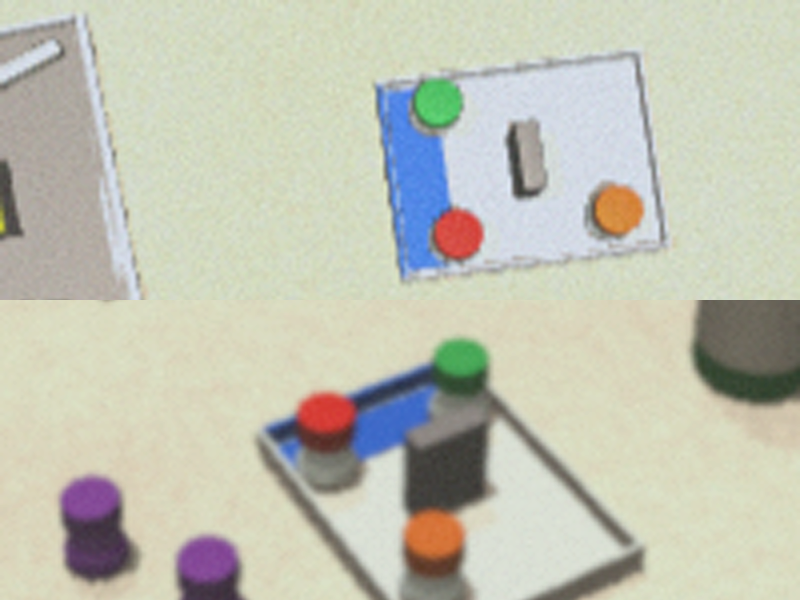

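The crop confirms it: the white tray carries the red, green and orange pots, and the purple ones stand off it on the bench. Next is one enlarged crop of the hatch to get its corners and axis.

Run:
```python
from h import *
a=cv2.imread('pics/top0.png')[210:340,95:295];b=cv2.imread('pics/side0.png')[145:250,180:335]
a=cv2.resize(a,None,fx=4,fy=4,interpolation=cv2.INTER_CUBIC)
cv2.imwrite('pics/c2.png',cv2.convertScaleAbs(a,alpha=1.5))
b=cv2.resize(b,None,fx=5,fy=5,interpolation=cv2.INTER_CUBIC)
cv2.imwrite('pics/c3.png',cv2.convertScaleAbs(b,alpha=1.5))
```

```text
(no output)
```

View pics/c2.png

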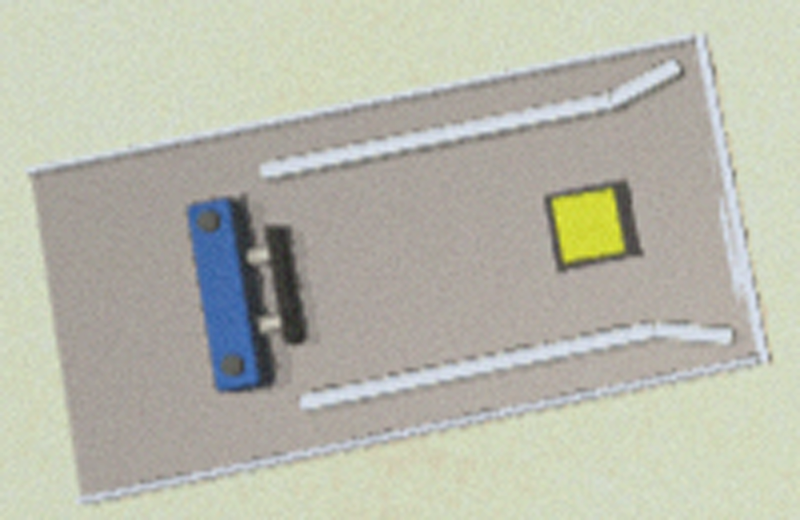

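View pics/c3.png

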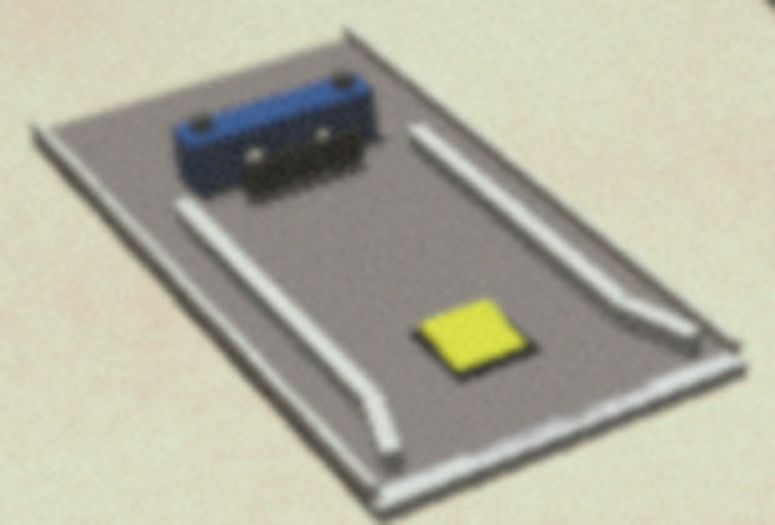

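```bash
cat > fit.py <<'E'
from h import *
from scipy.optimize import least_squares
T=manip.get_image('top');S=manip.get_image('side')
def fit(obs,x0,zf=None):
    def W(v,P):
        P=np.asarray(P,float);c,s=np.cos(v[2]),np.sin(v[2])
        return np.c_[v[0]+c*P[:,0]-s*P[:,1],v[1]+s*P[:,0]+c*P[:,1],(v[3] if zf is None else zf)+P[:,2]]
    def f(v):
        r=[]
        for im,P,q in obs: r.append((proj(im,W(v,P))-np.array(q)).ravel())
        return np.concatenate(r)
    o=least_squares(f,x0,loss='soft_l1');print(o.x.round(4),np.degrees(o.x[2]).round(2),'res',f(o.x).round(1));return o.x
C=[[0,-100,0],[0,100,0],[400,-100,0],[400,100,0]]
qT=[(271.5,219),(287,300),(103,253),(115.5,335)];qS=[(329,217.4),(255.2,245),(249.6,152.2),(187.6,170.6)]
print('hatch');h=fit([(T,C,qT)],[520,40,1.77],9);fit([(S,C,qS)],[520,40,1.77],9);h=fit([(T,C,qT),(S,C,qS)],[520,40,1.77],9)
tr=[[80,60,18],[80,-60,18],[-80,-60,18],[-80,60,18],[0,0,58]]
tq=[(350.75,285),(344.2,236.5),(409.5,228.2),(416.2,275.8),(383,254.2)]
print('tray');t=fit([(T,tr,tq)],[527,-200,1.7],0);t=fit([(T,tr,tq),(S,[tr[0],tr[2]],[(296.2,283),(390,311.2)])],[527,-200,1.7],0)
u=np.array([np.cos(h[2]),np.sin(h[2])]);n=np.array([-u[1],u[0]])
for nm,p in(('tray',t[:2]),('catchtip',at_z(T,(234.2,267.5),17)[:2]),('bump',at_z(T,(169.5,281),33)[:2]),('railL60',at_z(T,(258,292.2),23)[:2]),('railR60',at_z(T,(248,235),23)[:2]),('railL270',at_z(T,(171.7,310.5),23)[:2]),('railR270',at_z(T,(161.2,252.5),23)[:2])):
    d=p-h[:2];print(nm,d@u,d@n)
E
python3 fit.py
```

```text
hatch
[519.0955  40.4587   1.7819] 102.1 res [-1.4 -0.4 -0.8  0.7  0.9 -1.2  1.2  0.7]
[520.5186  40.5827   1.7817] 102.08 res [-0.1 -1.6 -0.2  0.3  1.2 -0.  -0.5  0.7]
[519.8516  40.3676   1.7822] 102.11 res [-1.4 -0.7 -0.8  0.4  0.9 -1.4  1.3  0.4 -0.3 -1.5 -0.4  0.5  1.   0.
 -0.8  0.8]
tray
[ 527.4474 -202.0496    1.7106] 98.01 res [-0.2  0.8 -0.7 -0.8  0.5 -1.1  1.6  1.1 -0.6 -0.1]
[ 527.4728 -202.9001    1.7032] 97.59 res [-0.1  0.6 -0.2 -1.1  1.1 -0.9  1.8  1.4 -0.2 -0.1 -3.1 -1.2  0.5 -0.7]
tray -239.4508436289445 43.595770819375986
catchtip 104.41244910870309 0.195027113908824
bump 254.24260256958226 3.0269718319252656
railL60 59.95002845542905 68.85421987323099
railR60 57.95431395963264 -68.26676079287596
railL270 262.89703804527454 70.13348362149821
railR270 264.6289493486024 -68.15661929522294
```

Tray handle is at about (527.5,-202.5) with yaw 97.8°. The sill is at about (519.5,40.4) with yaw 102.1°, and rail spacing and symmetry agree with the sizes given. Catch tip is about 103 mm in, so docking should put the handle at about 183 mm. I'm moving above the tray.

>>> play_rows:
  targets:
    - [[-28, -35, 0, 0, 0, 0], [-56, -70, 0, 0, 0, 0], [-84, -105, 0, 0, 0, 0], [-112, -140, 0, 0, 0, 0], [-140, -175, 0, 0, 0, 0]]
  gripper: 0

```text
time: 0.75
tool_pos: [265.1, 416.8, 205.4]
orientation: [[-0.962, 0.274, 0.0], [0.274, 0.962, 0.0], [-0.0, 0.0, -1.0]]
force: [1.4, -0.1, 0.7]
width: 57.5
```

>>> play_rows:
  targets:
    - [[-28, -35, 0, 0, 0, 0], [-56, -70, 0, 0, 0, 0], [-84, -105, 0, 0, 0, 0], [-112, -140, 0, 0, 0, 0], [-140, -175, 0, 0, 0, 0]]

```text
time: 1.25
tool_pos: [351.8, 210.1, 205.6]
orientation: [[-0.962, 0.274, 0.001], [0.274, 0.962, 0.0], [-0.001, 0.0, -1.0]]
force: [0.9, 0.8, -0.0]
width: 47.1
```

>>> play_rows:
  targets:
    - [[-28, -35, 0, 0, 0, 0], [-56, -70, 0, 0, 0, 0], [-84, -105, 0, 0, 0, 0], [-112, -140, 0, 0, 0, 0], [-140, -175, 0, 0, 0, 0]]

```text
time: 1.75
tool_pos: [438.5, 3.1, 205.6]
orientation: [[-0.962, 0.275, 0.001], [0.275, 0.962, -0.0], [-0.001, 0.0, -1.0]]
force: [0.4, -0.2, 0.1]
width: 46.8
```

```bash
cat > go.py <<'E'
import sys
from h import *
from scipy.spatial.transform import Rotation as Ro
# target: x y z yaw(tray x) noseup(deg)
def pose(yaw,up):
    t=Ro.from_euler('z',yaw,degrees=True).as_matrix()@Ro.from_euler('y',-up,degrees=True).as_matrix()
    return np.c_[t[:,1],t[:,0],-t[:,2]]
H=np.array([519.5,40.4]);HY=102.1;u=np.array([np.cos(np.radians(HY)),np.sin(np.radians(HY))]);n=np.array([-u[1],u[0]])
def show(s=None):
    s=s or manip.state();R=np.asarray(s['orientation']);p=np.asarray(s['tool_pos']);d=p[:2]-H
    f=np.asarray(s['force']);fo=np.array([f[:2]@u,f[:2]@n,f[2]])
    tx=R[:,1];print('t',round(s['time'],2),'p',p.round(1),'hatch s,lat',(d@u).round(1),(d@n).round(1),'yaw',np.degrees(np.arctan2(tx[1],tx[0])).round(2),'up',np.degrees(np.arcsin(tx[2])).round(2),'roll',np.degrees(np.arcsin(R[2,0])).round(2),'F(u,n,z)',fo.round(1),'M',np.asarray(s['moment']).round(2),'w',round(s['width'],1))
    return p,R
if __name__=='__main__':
    p,R=show()
    if len(sys.argv)>5:
        a=list(map(float,sys.argv[1:6]));G=pose(a[3],a[4])
        print('shift',(R.T@(np.array(a[:3])-p)).round(2),'rot',np.degrees(Ro.from_matrix(R.T@G).as_rotvec()).round(2))
E
python3 go.py 527.5 -202.5 120 97.8 0
```

```text
t 1.75 p [438.5   3.1 205.6] hatch s,lat -19.5 87.0 yaw 74.05 up 0.01 roll -0.04 F(u,n,z) [-0.3 -0.4  0.1] M [-0.08  0.04  0.02] w 46.8
shift [-141.98 -173.28   85.71] rot [  0.     0.05 -23.75]
```

>>> play_rows:
  targets:
    - [[-28, -35, 10, 0, 0, -5], [-56, -70, 20, 0, 0, -10], [-85, -105, 35, 0, 0, -15], [-113, -140, 55, 0, 0, -20], [-142, -173.3, 86, 0, 0, -23.75]]

```text
time: 2.25
tool_pos: [527.3, -200.5, 122.4]
orientation: [[-0.99, -0.138, 0.003], [-0.138, 0.99, -0.002], [-0.003, -0.002, -1.0]]
force: [0.5, 0.3, 0.3]
width: 47.3
```

```bash
python3 - <<'E'
from h import *
import go
go.show()
T=grab('top');S=grab('side')
a=T['frame'][200:320,320:440,::-1];b=S['frame'][215:335,290:410,::-1]
c=lambda x:cv2.resize(x,None,fx=3.3,fy=3.3,interpolation=cv2.INTER_CUBIC)
cv2.imwrite('pics/c4.png',cv2.convertScaleAbs(np.hstack([c(a),c(b)]),alpha=1.5))
E
python3 go.py 527.5 -202.5 21 97.8 0
```

```text
t 2.25 p [ 527.3 -200.5  122.4] hatch s,lat -237.1 42.8 yaw 97.96 up -0.13 roll -0.16 F(u,n,z) [ 0.2 -0.5  0.3] M [ 0.02 -0.03  0.02] w 47.3
t 2.35 p [ 524.1 -199.9  116.1] hatch s,lat -236.0 45.9 yaw 97.64 up 0.3 roll 0.4 F(u,n,z) [ 0.2 -0.3  0.7] M [ 0.06  0.03 -0.01] w 46.8
shift [-3.69 -3.49 95.05] rot [ 0.31 -0.4  -0.16]
```

View pics/c4.png

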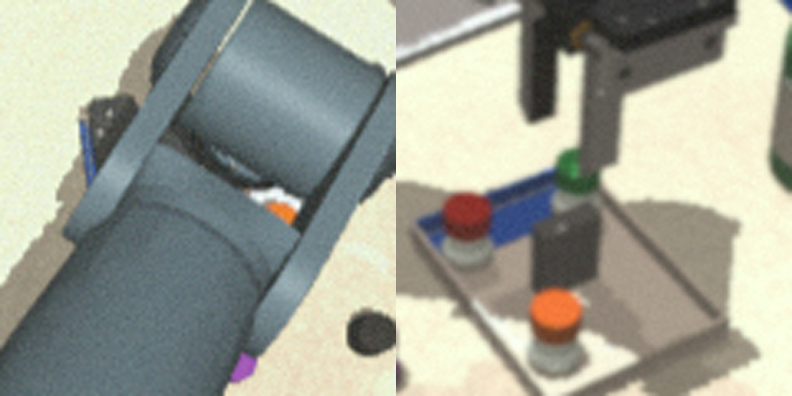

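The side crop shows the open fingers fore and aft, above the handle and clear of all the pots. Descending.

>>> play_rows:
  targets:
    - [[-2, -2, 20, 0, 0, 0], [-2, -2, 40, 0, 0, 0], [-2, -2, 60, 0, 0, 0], [-2, -2, 60, 0, 0, 0]]

```text
time: 2.75
tool_pos: [526.2, -197.5, 59.7]
orientation: [[-0.991, -0.136, -0.004], [-0.136, 0.991, 0.003], [0.004, 0.003, -1.0]]
force: [-0.1, 0.4, -0.3]
width: 47.1
```

```bash
python3 go.py 527.5 -202.5 21.5 97.8 0
```

```text
t 2.75 p [ 526.2 -197.5   59.7] hatch s,lat -234.0 43.3 yaw 97.84 up 0.19 roll 0.22 F(u,n,z) [ 0.4 -0.  -0.3] M [ 0.09 -0.02  0.05] w 47.1
shift [-0.76 -5.24 38.18] rot [ 0.19 -0.22  0.04]
```

>>> play_rows:
  targets:
    - [[-0.8, -5, 13, 0.1, -0.2, 0], [-0.8, -5, 26, 0.2, -0.2, 0], [-0.8, -5, 37, 0.2, -0.2, 0], [-0.8, -5, 38, 0.2, -0.2, 0], [-0.8, -5, 38, 0.2, -0.2, 0]]

```text
time: 3.25
tool_pos: [529.3, -204.0, 23.4]
orientation: [[-0.991, -0.136, 0.003], [-0.136, 0.991, -0.003], [-0.003, -0.003, -1.0]]
force: [0.1, 0.7, -0.2]
width: 47.1
```

Run:
```python
from h import *
import go
go.show()
S=grab('side');b=S['frame'][215:335,270:430,::-1]
cv2.imwrite('pics/c5.png',cv2.convertScaleAbs(cv2.resize(b,None,fx=4.5,fy=4.5,interpolation=cv2.INTER_CUBIC),alpha=1.5))
go.show()
```

```text
t 3.25 p [ 529.3 -204.    23.4] hatch s,lat -241.1 41.6 yaw 97.83 up -0.17 roll -0.16 F(u,n,z) [ 0.7 -0.2 -0.2] M [ 0.02 -0.01 -0.02] w 47.1
t 3.3 p [ 529.7 -204.3   23.9] hatch s,lat -241.4 41.3 yaw 97.83 up -0.21 roll -0.21 F(u,n,z) [0.6 0.1 0.1] M [ 0.05 -0.01 -0.02] w 47.1
```

View pics/c5.png

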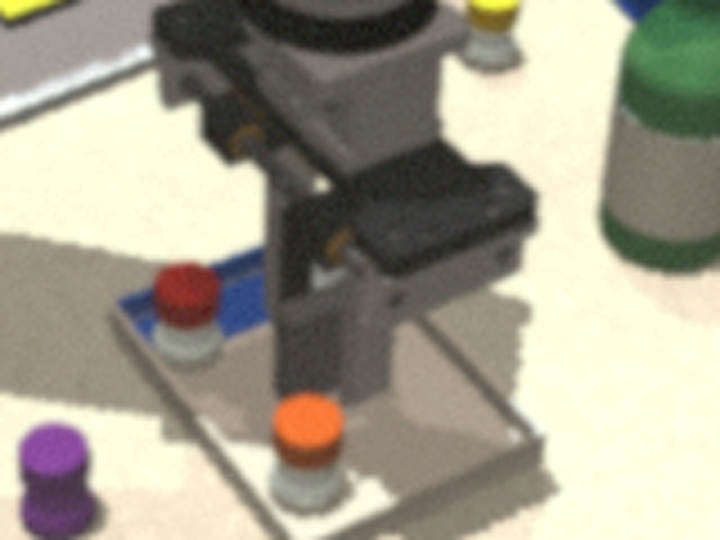

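The fingers straddle the grey handle and the pots are clear. Closing.

>>> play_rows:
  targets:
    - [[0, 0, 1, 0, 0, 0], [0, 0, 1, 0, 0, 0], [0, 0, 1, 0, 0, 0], [0, 0, 1, 0, 0, 0], [0, 0, 1, 0, 0, 0]]
  gripper: -1
  newtons: 30

```text
time: 3.8
tool_pos: [529.5, -203.5, 22.9]
orientation: [[-0.991, -0.136, 0.004], [-0.136, 0.991, -0.001], [-0.003, -0.002, -1.0]]
force: [-0.8, 2.5, 2.0]
width: 14.0
```

>>> play_rows:
  targets:
    - [[0, 0, 0, 0, 0, 0], [0, 0, 0, 0, 0, 0], [0, 0, 0, 0, 0, 0], [0, 0, 0, 0, 0, 0]]

```text
time: 4.2
tool_pos: [529.5, -203.5, 22.9]
orientation: [[-0.991, -0.136, 0.003], [-0.136, 0.991, -0.001], [-0.003, -0.002, -1.0]]
force: [-1.4, 4.7, 5.5]
width: 14.0
```

```bash
python3 go.py 527.5 -202.5 21.5 97.8 0
```

```text
t 4.2 p [ 529.5 -203.5   22.9] hatch s,lat -240.5 41.4 yaw 97.82 up -0.11 roll -0.19 F(u,n,z) [4.9 0.3 5.5] M [ 1.35  0.23 -0.07] w 14.0
shift [1.83 1.23 1.37] rot [-0.11  0.19  0.02]
```

```bash
cat > tt.py <<'E'
# target by hatch coords of rear edge-pivot/any: args s_TCP lat z yawrel up
import sys
from go import *
p,R=show()
s,l,z,yr,up=map(float,sys.argv[1:6]);P=np.r_[H+u*s+n*l,z];G=pose(HY+yr,up)
print('shift',(R.T@(P-p)).round(2),'rot',np.degrees(Ro.from_matrix(R.T@G).as_rotvec()).round(2))
E
python3 tt.py -243.6 41.4 31.8 -4.3 6.5; python3 tt.py -105 0 31.8 0 6.5
```

```text
t 4.2 p [ 529.5 -203.5   22.9] hatch s,lat -240.5 41.4 yaw 97.82 up -0.11 roll -0.19 F(u,n,z) [4.9 0.3 5.5] M [ 1.35  0.23 -0.07] w 14.0
shift [-0.22 -3.07 -8.91] rot [-6.61  0.18  0.03]
t 4.2 p [ 529.5 -203.5   22.9] hatch s,lat -240.5 41.4 yaw 97.82 up -0.11 roll -0.19 F(u,n,z) [4.9 0.3 5.5] M [ 1.35  0.23 -0.07] w 14.0
shift [-31.16 138.23  -9.09] rot [-6.61  0.42 -4.27]
```

>>> play_rows:
  targets:
    - [[0, -0.6, -2, -1.3, 0, 0], [0, -1.2, -4, -2.6, 0, 0], [0, -1.8, -5.5, -3.9, 0.1, 0], [0, -2.4, -7.2, -5.2, 0.1, 0], [0, -3, -9, -6.6, 0.1, 0]]

```text
time: 4.7
tool_pos: [529.8, -207.6, 31.7]
orientation: [[-0.991, -0.136, -0.014], [-0.136, 0.984, 0.112], [-0.001, 0.113, -0.994]]
force: [-1.2, 0.6, -2.9]
width: 14.0
```

>>> play_rows:
  targets:
    - [[0, 0, 0, 0, 0, 0], [0, 0, 0, 0, 0, 0], [0, 0, 0, 0, 0, 0]]

```text
time: 5.0
tool_pos: [529.9, -207.3, 31.6]
orientation: [[-0.991, -0.136, -0.013], [-0.136, 0.985, 0.11], [-0.002, 0.111, -0.994]]
force: [1.4, -0.4, -4.4]
width: 14.1
```

```bash
python3 tt.py -105 0 32 0 6.5
```

```text
t 5.0 p [ 529.9 -207.3   31.6] hatch s,lat -244.4 41.8 yaw 97.85 up 6.37 roll -0.1 F(u,n,z) [-0.6 -1.2 -4.4] M [-0.42 -0.09 -0.02] w 14.1
shift [-31.31 141.25  15.38] rot [-0.13  0.57 -4.22]
```

>>> play_rows:
  targets:
    - [[-2, 9, 1, 0, 0.1, -0.3], [-5.3, 24, 2.6, 0, 0.2, -0.7], [-8.9, 40, 4.4, 0, 0.3, -1.2], [-12.2, 55, 6, 0, 0.4, -1.7], [-15.5, 70, 7.6, 0, 0.5, -2.1]]

```text
time: 5.5
tool_pos: [535.6, -133.2, 31.9]
orientation: [[-0.985, -0.173, -0.023], [-0.175, 0.978, 0.11], [0.003, 0.112, -0.994]]
force: [0.6, 0.0, -4.8]
width: 13.9
```

```bash
python3 tt.py -105 0 32 0 6.5
```

```text
t 5.5 p [ 535.6 -133.2   31.9] hatch s,lat -173.1 20.7 yaw 100.05 up 6.42 roll 0.19 F(u,n,z) [-0.1 -0.6 -4.8] M [-0.25 -0.05 -0.03] w 13.9
shift [-18.26  68.37   7.56] rot [-0.07  0.04 -2.03]
```

>>> play_rows:
  targets:
    - [[-3.7, 14, 1.5, 0, 0, -0.4], [-7.4, 28, 3.1, 0, 0, -0.8], [-11.1, 42, 4.6, 0, 0, -1.2], [-15, 56, 6.2, 0, 0, -1.7], [-18.3, 68, 7.7, 0, 0, -2]]

```text
time: 6.0
tool_pos: [541.8, -63.3, 31.7]
orientation: [[-0.978, -0.207, -0.022], [-0.208, 0.972, 0.11], [-0.001, 0.112, -0.994]]
force: [0.5, -0.0, -5.3]
width: 13.7
```

>>> play_rows:
  targets:
    - [[0, 0, 0, 0, 0, 0], [0, 0, 0, 0, 0, 0]]

```text
time: 6.2
tool_pos: [541.9, -64.6, 31.9]
orientation: [[-0.978, -0.207, -0.022], [-0.208, 0.972, 0.109], [-0.001, 0.111, -0.994]]
force: [0.5, 0.1, -6.3]
width: 14.1
```

```bash
python3 tt.py -45 0 32 0 6.5;  python3 - <<'E'
from h import *
S=grab('side');b=S['frame'][150:310,210:410,::-1]
cv2.imwrite('pics/c6.png',cv2.convertScaleAbs(cv2.resize(b,None,fx=4,fy=3.75,interpolation=cv2.INTER_CUBIC),alpha=1.5))
E
```

```text
t 6.2 p [541.9 -64.6  31.9] hatch s,lat -107.4 0.1 yaw 102.01 up 6.38 roll -0.06 F(u,n,z) [-0.  -0.5 -6.3] M [-0.16 -0.11 -0.01] w 14.1
shift [1.000e-02 6.202e+01 6.840e+00] rot [-0.12  0.07 -0.09]
```

View pics/c6.png

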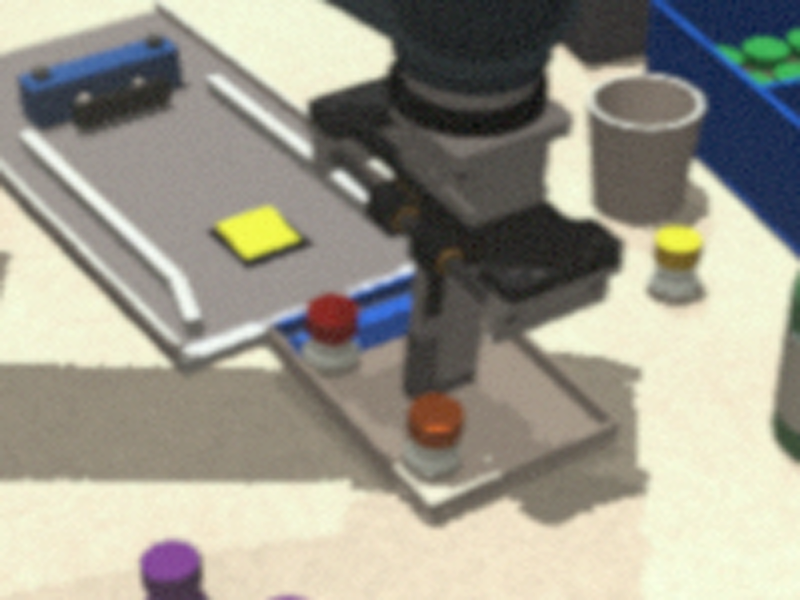

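The nose is clear above the sill, lateral offset is 0.1 mm, and all three pots stand or are hidden only by the gripper. Next the nose goes over the sill, slowly.

>>> play_rows:
  targets:
    - [[0, 12, 2, 0, 0, 0], [0, 25, 3.6, 0, 0, 0], [0, 39, 5.2, 0, 0, 0], [0, 51, 6.5, 0, 0, 0], [0, 62, 7.7, -0.1, 0, 0]]

```text
time: 6.75
tool_pos: [529.0, -2.5, 31.6]
orientation: [[-0.978, -0.207, -0.022], [-0.208, 0.972, 0.11], [-0.002, 0.113, -0.994]]
force: [0.6, -2.5, -3.0]
width: 13.8
```

>>> play_rows:
  targets:
    - [[0, 3, 0.3, 0, 0, 0], [0, 6, 0.6, 0, 0, 0], [0, 9, 1, 0, 0, 0], [0, 12, 1.3, 0, 0, 0], [0, 12, 1.3, 0, 0, 0]]

```text
time: 7.25
tool_pos: [526.7, 8.3, 31.6]
orientation: [[-0.978, -0.206, -0.022], [-0.207, 0.972, 0.111], [-0.002, 0.113, -0.994]]
force: [-0.1, -0.1, -0.9]
width: 13.8
```

```bash
python3 tt.py -15 0 31.3 0 6.4
```

```text
t 7.25 p [526.7   8.3  31.6] hatch s,lat -32.9 -0.4 yaw 101.97 up 6.5 roll -0.1 F(u,n,z) [-0.1  0.1 -0.9] M [-0.5  -0.26 -0.02] w 13.8
shift [ 0.4  17.74  2.3 ] rot [ 0.1   0.11 -0.13]
```

>>> play_rows:
  targets:
    - [[0, 3, 0.3, 0, 0, 0], [0, 6, 0.7, 0, 0, 0], [0, 9, 1, 0, 0, 0], [0, 12, 1.3, 0, 0, 0]]

```text
time: 7.65
tool_pos: [524.1, 20.1, 31.5]
orientation: [[-0.978, -0.206, -0.022], [-0.207, 0.972, 0.111], [-0.001, 0.113, -0.994]]
force: [0.7, -2.0, 0.9]
width: 14.0
```

>>> play_rows:
  targets:
    - [[0, 3, 0.3, 0, 0, 0], [0, 6, 0.7, 0, 0, 0], [0, 9, 1, 0, 0, 0]]

```text
time: 7.95
tool_pos: [522.1, 29.1, 31.4]
orientation: [[-0.978, -0.206, -0.022], [-0.208, 0.972, 0.111], [-0.001, 0.113, -0.994]]
force: [1.1, -2.9, 0.9]
width: 13.7
```

```bash
python3 tt.py 0 0 31.5 0 6.4
```

```text
t 7.95 p [522.1  29.1  31.4] hatch s,lat -11.6 -0.2 yaw 101.99 up 6.48 roll -0.07 F(u,n,z) [-3.1 -0.4  0.9] M [-1.07 -0.4  -0.02] w 13.7
shift [ 0.19 11.57  1.25] rot [ 0.08  0.09 -0.11]
```

>>> play_rows:
  targets:
    - [[0, 3, 0.1, 0, 0, 0], [0, 6, 0.4, 0, 0, 0], [0, 9, 0.8, 0, 0, 0]]

```text
time: 8.25
tool_pos: [520.5, 37.6, 32.0]
orientation: [[-0.978, -0.206, -0.022], [-0.207, 0.972, 0.11], [-0.002, 0.112, -0.994]]
force: [0.3, -6.0, 3.1]
width: 13.8
```

```bash
python3 tt.py 0 0 31.5 0 6.4
```

```text
t 8.25 p [520.5  37.6  32. ] hatch s,lat -3.0 -0.4 yaw 101.98 up 6.46 roll -0.1 F(u,n,z) [-5.9  1.   3.1] M [-1.23 -0.27  0.02] w 13.8
shift [0.42 2.9  0.81] rot [ 0.06  0.11 -0.12]
```

>>> play_rows:
  targets:
    - [[0, 2, 0.2, 0, 0, 0], [0, 4, 0.4, 0, 0, 0], [0, 6, 0.6, 0, 0, 0]]

```text
time: 8.55
tool_pos: [519.9, 43.0, 32.6]
orientation: [[-0.978, -0.207, -0.021], [-0.208, 0.972, 0.109], [-0.003, 0.111, -0.994]]
force: [0.7, -5.9, 5.3]
width: 13.7
```

```bash
python3 tt.py 0 0 31.5 0 6.4
```

```text
t 8.55 p [519.9  43.   32.6] hatch s,lat 2.5 -0.9 yaw 102.0 up 6.39 roll -0.15 F(u,n,z) [-5.9  0.5  5.3] M [-1.4  -0.23  0.  ] w 13.7
shift [ 0.93 -2.56  0.77] rot [-0.01  0.16 -0.1 ]
```

Measured z is rising with the push, so the underside is riding on the sill and the deck is about 9.5 mm high. I'll move along the tray's own axis with the pressure eased.

>>> play_rows:
  targets:
    - [[0.2, 3, -0.8, 0, 0, 0], [0.4, 6, -1.2, 0, 0, 0], [0.6, 10, -1.2, 0, 0, 0], [0.8, 14, -1.2, 0, 0, 0]]

```text
time: 8.95
tool_pos: [515.0, 57.3, 34.3]
orientation: [[-0.978, -0.206, -0.023], [-0.207, 0.972, 0.111], [-0.001, 0.113, -0.994]]
force: [1.1, -3.2, 0.6]
width: 14.1
```

```bash
python3 tt.py 30 0 36 0 6.4
```

```text
t 8.95 p [515.   57.3  34.3] hatch s,lat 17.5 0.8 yaw 101.97 up 6.51 roll -0.05 F(u,n,z) [-3.4 -0.4  0.6] M [-0.86 -0.34 -0.04] w 14.1
shift [-0.81 12.63 -0.24] rot [ 0.11  0.06 -0.12]
```

>>> play_rows:
  targets:
    - [[-0.2, 4, 0, 0, 0, 0], [-0.4, 8, 0, 0, 0, 0], [-0.6, 12, 0, 0, 0, 0], [-0.8, 16, 0, 0, 0, 0]]

```text
time: 9.35
tool_pos: [512.5, 73.1, 36.1]
orientation: [[-0.978, -0.206, -0.023], [-0.207, 0.972, 0.111], [-0.001, 0.113, -0.994]]
force: [0.4, -4.1, 0.2]
width: 14.1
```

```bash
python3 tt.py 38.5 0 32.3 0 0.1;python3 tt.py 36.5 0 33.8 0 3
```

```text
t 9.35 p [512.5  73.1  36.1] hatch s,lat 33.4 0.0 yaw 101.98 up 6.51 roll -0.04 F(u,n,z) [-4.1  0.4  0.2] M [-0.86 -0.32 -0.06] w 14.1
shift [-0.01  4.62  4.35] rot [ 6.41  0.05 -0.12]
t 9.35 p [512.5  73.1  36.1] hatch s,lat 33.4 0.0 yaw 101.98 up 6.51 roll -0.04 F(u,n,z) [-4.1  0.4  0.2] M [-0.86 -0.32 -0.06] w 14.1
shift [-0.01  2.81  2.63] rot [ 3.51  0.05 -0.12]
```

>>> play_rows:
  targets:
    - [[0, 0.9, 0.8, 1.2, 0, 0], [0, 1.8, 1.5, 2.3, 0, 0], [0, 2.8, 2.3, 3.5, 0, 0], [0, 3.4, 2.9, 4.5, 0, 0], [0, 4, 3.5, 5.3, 0, -0.1]]

```text
time: 9.85
tool_pos: [511.5, 77.3, 32.9]
orientation: [[-0.978, -0.209, -0.004], [-0.209, 0.978, 0.02], [-0.001, 0.02, -1.0]]
force: [0.3, -2.2, -1.0]
width: 13.9
```

```bash
python3 tt.py 38.5 0 32.3 0 0.1
```

```text
t 9.85 p [511.5  77.3  32.9] hatch s,lat 37.8 0.1 yaw 102.08 up 1.16 roll -0.03 F(u,n,z) [-2.2  0.1 -1. ] M [-0.45 -0.29 -0.1 ] w 13.9
shift [-0.13  0.72  0.66] rot [ 1.06  0.03 -0.02]
```

>>> play_rows:
  targets:
    - [[0, 0.3, 0.3, 0.5, 0, 0], [0, 0.5, 0.6, 1, 0, 0], [0, 0.5, 0.8, 1.2, 0, 0], [0, 0.5, 0.8, 1.2, 0, 0]]

```text
time: 10.25
tool_pos: [511.3, 77.8, 32.3]
orientation: [[-0.978, -0.209, 0.0], [-0.209, 0.978, 0.001], [-0.0, 0.001, -1.0]]
force: [-0.9, 0.1, -1.1]
width: 13.8
```

```bash
python3 tt.py 80 0 32.1 0 0
```

```text
t 10.25 p [511.3  77.8  32.3] hatch s,lat 38.3 0.2 yaw 102.06 up 0.06 roll -0.02 F(u,n,z) [ 0.3  0.9 -1.1] M [ 0.29 -0.12 -0.01] w 13.8
shift [-0.12 41.68  0.2 ] rot [ 0.06  0.02 -0.04]
```

>>> play_rows:
  targets:
    - [[-0.1, 6, 0, 0, 0, 0], [-0.1, 14, 0, 0, 0, 0], [-0.1, 23, 0.1, 0, 0, 0], [-0.1, 32, 0.1, 0, 0, 0], [-0.1, 41, 0.1, 0, 0, 0]]
  newtons: 20

```text
time: 10.75
tool_pos: [503.0, 118.4, 32.3]
orientation: [[-0.978, -0.209, 0.001], [-0.209, 0.978, 0.0], [-0.001, 0.0, -1.0]]
force: [0.3, -1.1, -2.4]
width: 14.4
```

```bash
python3 tt.py 120 0 32.1 0 0
```

```text
t 10.75 p [503.  118.4  32.3] hatch s,lat 79.8 -0.2 yaw 102.09 up 0.0 roll -0.06 F(u,n,z) [-1.2 -0.  -2.4] M [-0.25 -0.12 -0.06] w 14.4
shift [ 0.19 40.23  0.17] rot [ 0.    0.06 -0.01]
```

>>> play_rows:
  targets:
    - [[0, 9, 0, 0, 0, 0], [0, 18, 0, 0, 0, 0], [0, 27, 0, 0, 0, 0], [0, 35, 0, 0, 0, 0], [0, 41, 0, 0, 0, 0]]

```text
time: 11.25
tool_pos: [494.4, 158.4, 32.3]
orientation: [[-0.978, -0.21, 0.001], [-0.21, 0.978, 0.0], [-0.001, 0.0, -1.0]]
force: [-0.5, -1.2, -3.4]
width: 13.8
```

```bash
python3 tt.py 160 0 32.1 0 0
```

```text
t 11.25 p [494.4 158.4  32.3] hatch s,lat 120.6 -0.2 yaw 102.09 up 0.0 roll -0.06 F(u,n,z) [-1.1  0.7 -3.4] M [-0.27 -0.19 -0.02] w 13.8
shift [ 0.2  39.38  0.16] rot [ 0.    0.06 -0.01]
```

>>> play_rows:
  targets:
    - [[0, 6, 0.2, 0, 0, 0], [0, 13, 0.4, 0, 0, 0], [0, 20, 0.4, 0, 0, 0], [0, 26, 0.4, 0, 0, 0], [0, 30, 0.4, 0, 0, 0]]

```text
time: 11.75
tool_pos: [488.6, 187.5, 32.1]
orientation: [[-0.978, -0.209, 0.002], [-0.209, 0.978, 0.0], [-0.002, -0.0, -1.0]]
force: [1.1, -3.0, -0.5]
width: 13.8
```

>>> play_rows:
  targets:
    - [[0, 2, 0, 0, 0, 0], [0, 4, 0, 0, 0, 0], [0, 6, 0, 0, 0, 0], [0, 8, 0, 0, 0, 0], [0, 10, 0, 0, 0, 0]]

```text
time: 12.25
tool_pos: [486.6, 196.8, 32.1]
orientation: [[-0.978, -0.209, 0.002], [-0.209, 0.978, 0.0], [-0.002, -0.0, -1.0]]
force: [0.3, -3.4, 0.6]
width: 13.7
```

```bash
python3 tt.py 170 0 32.1 0 0
```

```text
t 12.25 p [486.6 196.8  32.1] hatch s,lat 159.8 -0.6 yaw 102.06 up -0.01 roll -0.1 F(u,n,z) [-3.4  0.4  0.6] M [-0.55 -0.4  -0.08] w 13.7
shift [ 0.61 10.2   0.03] rot [-0.01  0.1  -0.04]
```

>>> play_rows:
  targets:
    - [[0.2, 2, 0, 0, 0, 0], [0.4, 4, 0, 0, 0, 0], [0.4, 6, 0, 0, 0, 0], [0.4, 8, 0, 0, 0, 0]]

```text
time: 12.65
tool_pos: [484.4, 204.6, 32.1]
orientation: [[-0.978, -0.209, 0.002], [-0.209, 0.978, 0.0], [-0.002, -0.0, -1.0]]
force: [0.1, -4.1, 3.3]
width: 13.6
```

>>> play_rows:
  targets:
    - [[0, 1, 0, 0, 0, 0], [0, 2, 0, 0, 0, 0], [0, 3, 0, 0, 0, 0]]

```text
time: 12.95
tool_pos: [483.9, 207.4, 32.1]
orientation: [[-0.978, -0.209, 0.002], [-0.209, 0.978, 0.0], [-0.002, -0.0, -1.0]]
force: [0.6, -4.8, 3.6]
width: 14.0
```

>>> play_rows:
  targets:
    - [[0, 1, 0, 0, 0, 0], [0, 2, 0, 0, 0, 0], [0, 3, 0, 0, 0, 0]]

```text
time: 13.25
tool_pos: [483.2, 210.4, 32.1]
orientation: [[-0.978, -0.209, 0.002], [-0.209, 0.978, 0.0], [-0.002, -0.0, -1.0]]
force: [0.6, -4.7, 4.8]
width: 14.3
```

```bash
python3 tt.py 180 0 32.1 0 0
```

```text
t 13.25 p [483.2 210.4  32.1] hatch s,lat 173.8 -0.2 yaw 102.07 up -0.01 roll -0.09 F(u,n,z) [-4.8  0.4  4.8] M [-0.74 -0.39 -0.04] w 14.3
shift [0.18 6.19 0.01] rot [-0.01  0.09 -0.03]
```

>>> play_rows:
  targets:
    - [[0, 0.5, -0.2, 0, 0, 0], [0, 1, -0.3, 0, 0, 0], [0, 2, -0.3, 0, 0, 0]]

```text
time: 13.55
tool_pos: [482.5, 212.3, 32.1]
orientation: [[-0.978, -0.209, 0.001], [-0.209, 0.978, 0.0], [-0.001, 0.0, -1.0]]
force: [1.0, -3.7, 4.0]
width: 14.1
```

>>> play_rows:
  targets:
    - [[0, 0.7, 0, 0, 0, 0], [0, 1.4, 0, 0, 0, 0], [0, 2, 0, 0, 0, 0]]

```text
time: 13.85
tool_pos: [482.0, 214.3, 32.1]
orientation: [[-0.978, -0.209, 0.001], [-0.209, 0.978, 0.0], [-0.001, 0.0, -1.0]]
force: [1.0, -3.6, 3.3]
width: 14.0
```

>>> play_rows:
  targets:
    - [[0, 0.7, 0, 0, 0, 0], [0, 1.4, 0, 0, 0, 0], [0, 2, 0, 0, 0, 0]]

```text
time: 14.15
tool_pos: [481.6, 216.3, 32.1]
orientation: [[-0.978, -0.209, 0.001], [-0.209, 0.978, 0.0], [-0.001, 0.0, -1.0]]
force: [0.9, -4.6, 1.9]
width: 14.0
```

```bash
python3 tt.py 185 0 32.1 0 0
```

```text
t 14.15 p [481.6 216.3  32.1] hatch s,lat 179.9 0.2 yaw 102.07 up 0.0 roll -0.05 F(u,n,z) [-4.7  0.1  1.9] M [-0.68 -0.4  -0.09] w 14.0
shift [-0.2   5.09  0.02] rot [ 0.    0.05 -0.03]
```

>>> play_rows:
  targets:
    - [[0, 0.5, 0, 0, 0, 0], [0, 1, 0, 0, 0, 0], [0, 1, 0, 0, 0, 0]]

```text
time: 14.45
tool_pos: [481.4, 217.3, 32.1]
orientation: [[-0.978, -0.209, 0.001], [-0.209, 0.978, 0.0], [-0.001, 0.0, -1.0]]
force: [0.8, -3.1, 3.5]
width: 13.8
```

>>> play_rows:
  targets:
    - [[0, 0.5, 0, 0, 0, 0], [0, 1, 0, 0, 0, 0], [0, 1, 0, 0, 0, 0]]

```text
time: 14.75
tool_pos: [481.4, 217.9, 32.2]
orientation: [[-0.978, -0.209, 0.001], [-0.209, 0.978, -0.0], [-0.001, -0.001, -1.0]]
force: [0.4, -5.5, 2.1]
width: 14.0
```

>>> play_rows:
  targets:
    - [[0, 0.5, 0, 0, 0, 0], [0, 1, 0, 0, 0, 0], [0, 1, 0, 0, 0, 0]]

```text
time: 15.05
tool_pos: [481.3, 218.7, 32.1]
orientation: [[-0.978, -0.209, 0.001], [-0.209, 0.978, -0.001], [-0.001, -0.001, -1.0]]
force: [2.4, -6.5, 3.1]
width: 13.6
```

Run:
```python
import go
from h import *
go.show()
c=lambda x,f:cv2.convertScaleAbs(cv2.resize(x,None,fx=f,fy=f,interpolation=cv2.INTER_CUBIC),alpha=1.6)
S=grab('side')['frame'][140:250,180:340,::-1]
cv2.imwrite('pics/c7.png',c(S,5))
```

```text
t 15.05 p [481.3 218.7  32.1] hatch s,lat 182.3 0.0 yaw 102.09 up -0.05 roll -0.07 F(u,n,z) [-6.9 -0.9  3.1] M [-0.93 -0.43 -0.03] w 13.6
```

View pics/c7.png

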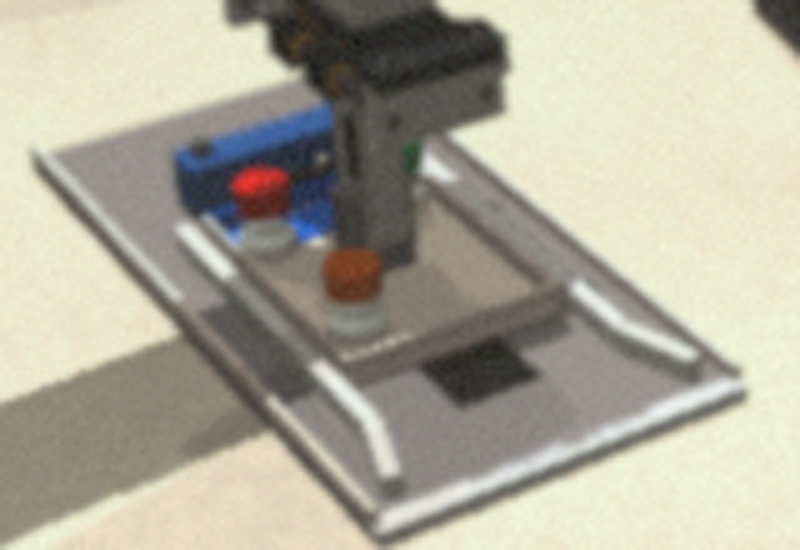

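The tray is on the deck between the rails with the pots upright. The catch is still pressed down (dark at (480,370) in the crop), and the bumper was just touched at about s = 181. I'll push on in 1 mm steps and watch force and the yellow pixels.

>>> play_rows:
  targets:
    - [[0, 0.7, -0.1, 0, 0, 0], [0, 1.5, -0.1, 0, 0, 0], [0, 2, -0.1, 0, 0, 0]]

```text
time: 15.4
tool_pos: [481.0, 220.5, 32.2]
orientation: [[-0.978, -0.21, 0.002], [-0.21, 0.978, -0.001], [-0.001, -0.001, -1.0]]
force: [1.6, -7.3, 2.3]
width: 13.5
```

```bash
cat > y.py <<'E'
import go
from h import *
go.show()
f=grab('side')['frame'][200:232,255:300].astype(int)
print('yellow',int(((f[...,0]>60)&(f[...,1]>60)&(f[...,2]<0.6*f[...,1])).sum()))
E
python3 y.py
```

```text
t 15.4 p [481.  220.5  32.2] hatch s,lat 184.1 -0.1 yaw 102.1 up -0.08 roll -0.08 F(u,n,z) [-7.5 -0.   2.3] M [-1.17 -0.56  0.03] w 13.5
yellow 0
```

>>> play_rows:
  targets:
    - [[0, 0.5, 0, 0, 0, 0], [0, 1, 0, 0, 0, 0], [0, 1, 0, 0, 0, 0]]

```text
time: 15.75
tool_pos: [480.7, 221.4, 32.2]
orientation: [[-0.978, -0.21, 0.002], [-0.21, 0.978, -0.001], [-0.001, -0.002, -1.0]]
force: [1.9, -7.1, 2.1]
width: 13.8
```

```bash
python3 y.py
```

```text
t 15.75 p [480.7 221.4  32.2] hatch s,lat 185.1 -0.0 yaw 102.11 up -0.09 roll -0.07 F(u,n,z) [-7.3 -0.3  2.1] M [-1.15 -0.53 -0.01] w 13.8
yellow 0
```

>>> play_rows:
  targets:
    - [[0, 0.5, 0, 0, 0, 0], [0, 1, 0, 0, 0, 0], [0, 1, 0, 0, 0, 0]]

```text
time: 16.1
tool_pos: [480.6, 222.2, 32.2]
orientation: [[-0.978, -0.21, 0.002], [-0.21, 0.978, -0.001], [-0.001, -0.002, -1.0]]
force: [2.1, -7.7, 2.6]
width: 13.9
```

```bash
python3 y.py
```

```text
t 16.1 p [480.6 222.2  32.2] hatch s,lat 186.0 -0.1 yaw 102.11 up -0.1 roll -0.07 F(u,n,z) [-8.  -0.4  2.6] M [-1.25 -0.56  0.  ] w 13.9
yellow 0
```

>>> play_rows:
  targets:
    - [[0, 0.5, 0, 0, 0, 0], [0, 1, 0, 0, 0, 0], [0, 1, 0, 0, 0, 0]]

```text
time: 16.45
tool_pos: [480.3, 223.2, 32.2]
orientation: [[-0.978, -0.21, 0.002], [-0.21, 0.978, -0.001], [-0.001, -0.002, -1.0]]
force: [1.8, -7.7, 1.5]
width: 14.1
```

```bash
python3 y.py
```

```text
t 16.45 p [480.3 223.2  32.2] hatch s,lat 186.9 -0.0 yaw 102.1 up -0.1 roll -0.07 F(u,n,z) [-7.9 -0.1  1.5] M [-1.13 -0.59 -0.03] w 14.1
yellow 190
```

Yellow jumped from 0 to 190 pixels, so the catch looks to have sprung up. I'll push slightly further for margin and then look.

>>> play_rows:
  targets:
    - [[0, 0.4, 0, 0, 0, 0], [0, 0.8, 0, 0, 0, 0], [0, 0.8, 0, 0, 0, 0]]

```text
time: 16.8
tool_pos: [480.2, 223.8, 32.2]
orientation: [[-0.978, -0.21, 0.002], [-0.21, 0.978, -0.002], [-0.001, -0.002, -1.0]]
force: [2.9, -8.2, 2.3]
width: 13.9
```

```bash
python3 y.py
python3 - <<'E'
from h import *
S=grab('side')['frame'][140:250,180:340,::-1]
cv2.imwrite('pics/c8.png',cv2.convertScaleAbs(cv2.resize(S,None,fx=5,fy=5,interpolation=cv2.INTER_CUBIC),alpha=1.6))
E
```

```text
t 16.8 p [480.2 223.8  32.2] hatch s,lat 187.6 -0.0 yaw 102.1 up -0.11 roll -0.07 F(u,n,z) [-8.6 -1.2  2.3] M [-1.17 -0.6   0.04] w 13.9
yellow 189
```

View pics/c8.png

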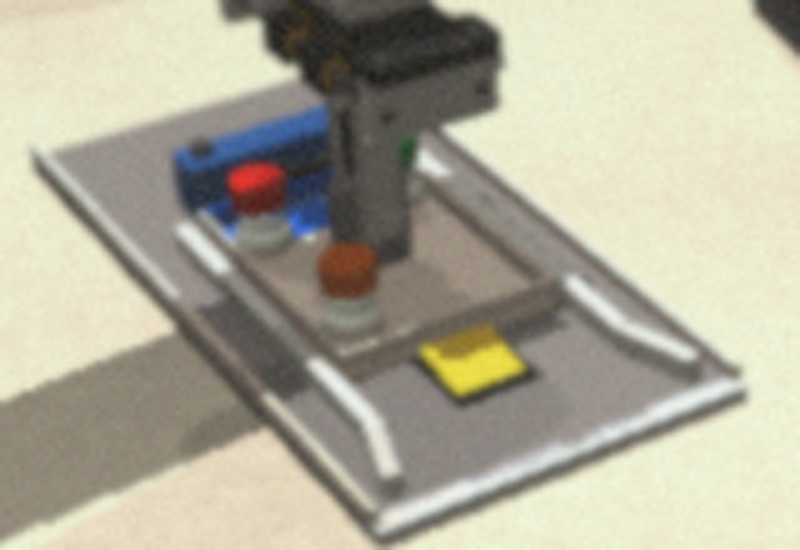

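The catch is up behind the rear edge (yellow at (475,360)) and the pots stand. I'll ease back gently onto the catch, then open.

>>> play_rows:
  targets:
    - [[0, -0.5, -0.2, 0, 0, 0], [0, -1.2, -0.3, 0, 0, 0], [0, -2, -0.3, 0, 0, 0], [0, -2.8, -0.3, 0, 0, 0], [0, -2.8, -0.3, 0, 0, 0]]

```text
time: 17.4
tool_pos: [480.3, 222.0, 32.1]
orientation: [[-0.978, -0.209, 0.001], [-0.209, 0.978, 0.0], [-0.001, 0.0, -1.0]]
force: [3.5, -4.0, -4.3]
width: 13.6
```

```bash
python3 y.py
```

```text
t 17.4 p [480.3 222.   32.1] hatch s,lat 185.8 0.3 yaw 102.07 up 0.0 roll -0.05 F(u,n,z) [-4.7 -2.6 -4.3] M [-0.53 -0.94  0.01] w 13.6
yellow 189
```

>>> play_rows:
  targets:
    - [[0, -0.5, 0.1, 0, 0, 0], [0, -0.5, 0.1, 0, 0, 0], [0, -0.5, 0.1, 0, 0, 0], [0, -0.5, 0.1, 0, 0, 0], [0, -0.5, 0.1, 0, 0, 0]]
  gripper: 0

```text
time: 17.95
tool_pos: [480.4, 221.8, 32.5]
orientation: [[-0.978, -0.209, 0.001], [-0.209, 0.978, 0.0], [-0.001, 0.0, -1.0]]
force: [0.1, -0.1, -0.2]
width: 46.5
```

```bash
python3 y.py
```

```text
t 17.95 p [480.4 221.8  32.5] hatch s,lat 185.5 0.2 yaw 102.07 up 0.02 roll -0.05 F(u,n,z) [-0.1 -0.1 -0.2] M [ 0.01 -0.02  0.03] w 46.5
yellow 189
```

Free of the tray, so I'll lift straight up.

>>> play_rows:
  targets:
    - [[0, 0, -10, 0, 0, 0], [0, 0, -30, 0, 0, 0], [0, 0, -60, 0, 0, 0], [0, 0, -95, 0, 0, 0], [0, 0, -130, 0, 0, 0]]

```text
time: 18.5
tool_pos: [480.2, 221.6, 164.5]
orientation: [[-0.978, -0.209, 0.001], [-0.209, 0.978, 0.0], [-0.001, 0.0, -1.0]]
force: [0.9, -0.6, 1.1]
width: 47.0
```

>>> play_rows:
  targets:
    - [[0, 0, -30, 0, 0, 0], [0, 0, -50, 0, 0, 0], [0, 0, -60, 0, 0, 0], [0, 0, -60, 0, 0, 0], [0, 0, -60, 0, 0, 0]]

```text
time: 19.0
tool_pos: [479.8, 221.4, 221.6]
orientation: [[-0.978, -0.209, -0.0], [-0.209, 0.978, -0.0], [0.0, 0.0, -1.0]]
force: [-0.2, -0.6, -0.9]
width: 47.2
```

```bash
python3 y.py
python3 - <<'E'
from h import *
S=grab('side')['frame'][140:250,180:340,::-1]
cv2.imwrite('pics/c9.png',cv2.convertScaleAbs(cv2.resize(S,None,fx=5,fy=5,interpolation=cv2.INTER_CUBIC),alpha=1.6))
E
```

```text
t 19.0 p [479.8 221.4 221.6] hatch s,lat 185.3 0.9 yaw 102.07 up 0.0 roll 0.02 F(u,n,z) [-0.5  0.4 -0.9] M [0.   0.   0.02] w 47.2
yellow 189
```

View pics/c9.png

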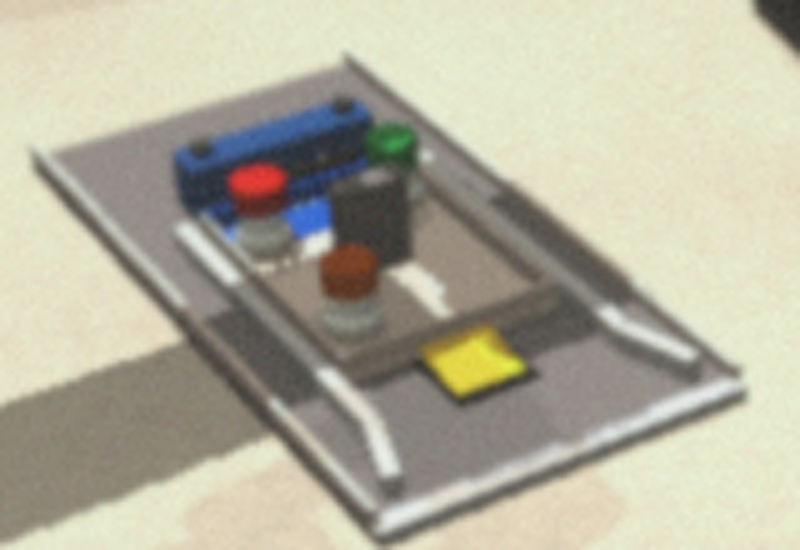

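The tray is docked: the catch is up against its rear edge, the nose is at the bumper, the red, green and orange pots all stand, and the gripper is clear. Handing in.

```bash
python3 -c "
from workcell import manip
print(manip.job_done())"
```

```text
the job is handed in; nothing more can be done
None
```

The tray is docked in the hatch, and the job was handed in at about 19 s.

**How it went:** I gripped the handle and tilted the nose up about 6.5°, with the rear edge resting on or just skimming the bench. The tray then slid onto the sill and was lowered level onto the deck, which I felt to be about 9.2 mm high. I slid it between the rails, touched the bumper with the handle at about 181 mm in, and pushed 6–7 mm further until the catch sprang up. Then I eased the tray back, let go and lifted clear.

**Last checks:**
- **Catch:** it is up behind the tray's rear edge in the final picture; its yellow went from 0 to about 190 pixels at the click and stayed there.
- **Pots:** red, green and orange all stand on the tray.
- **Position:** the handle was about 185.5 mm in when I let go, within the 179–224 mm given.
- **Forces:** the highest push I read was about 9 N, and the force was near zero after release. Forces were read only between moves, so brief peaks could be missed.

**Not checked directly:**
- **Bumper:** its compression is inferred from force and position, at most about 7 mm against the 11 mm limit.
- **Weight on the deck:** while level on the deck the arm still carried up to 3.4 N of the tray's weight in places, and pressed with up to 4.8 N in others.
- **Bystanders:** I did not look at them again at the end; the path kept clear of them.

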